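# Take the red-capped tube from the warmer

## Robot

A 6-joint arm with a two-finger parallel gripper is mounted at the origin on the work surface. World frame = base frame: x ahead of the robot, y to its left, z up, the work surface at z = 0. Lengths are in m, angles in degrees, forces in N, time in s.
With the tool pointing down it reaches from about 0.4 to 0.825 m from the base axis. Payload 7 kg.
Tool frame: the origin (TCP) lies midway between the tips of the shut fingers; the grasp point (between the pads) lies 19 mm behind it; z points along the fingers, y is the direction in which the jaws open and shut (so a half turn about z gives the same grasp; the last joint's range is limited). The gripper opens to 88 mm and grips with 3 to 60 N. Pads are 19 mm wide; open, the fingers measure 130 mm over their backs; the gripper's body (78 mm by 193 mm) begins 47 mm behind the grasp point.
Start: joints at [89.043, 20.546, 0.682, 0, -70.136, -16.507], TCP at [0.203, 0.644, 0.227] pointing down, gripper open.
Joint ranges: [-176.03, 176.03], [-82.01, 121.73], [-58.28, 71.71], [-173.87, 95.51], [-174.79, -0.11], [-173.66, 173.66]. Speed limits (degrees/s): [136.94, 136.94, 172.46, 180, 180, 180].

## Interface

Orientations are given as [roll, pitch, yaw] about the fixed x, y, z axes, in that order (R = Rz(yaw) Ry(pitch) Rx(roll)).
In Python, from plant import get_state, capture, get_calibration, close_job, boxes_of, cut_out gives the robot as it stands.
- The arm moves only by the tool apply_moves, never from a script. Its argument "commands" is a list of rows, each an object with "grip": the closure, from 0 (fully open) to 1 (shut); "slide": the shift along the tool's x, y, z in m, a list of three; "roll": the turn about the tool's z in degrees. In form: [{"grip": grip, "slide": [x, y, z], "roll": roll}, ...]. A call has 1 to 5 rows; each row is the pose to reach, as a shift and turn from the pose commanded when the call began, along the tool's axes at that moment; what a row does not reach only later rows make up. A row lasts 1/8 s, in which the tool goes at most 62.5 mm and 10.7 degrees, less where a joint would pass 70% of its speed; a pose out of reach is approached as far as the arm can. A call with a gripper value outside its range is refused whole. The fingers move at their own pace and stop on an object; "grip_force" is the grip in N (left out, the last holds). Time passes only in rows, so rows that repeat a pose let the fingers close. It gives the time, the measured TCP pose, the force and the opening at its end, in the units of the state.
- get_state(): the state, without advancing time (a new reading comes with each control period).
- capture(name): name is "scene" or "top"; returns (picture, depth): 480x640x3 uint8, red, green, blue; 480x640 float32, m along the optical axis (not along the pixel's ray), 0 where there is no reading.
- get_calibration(name): a dict with "mtx" (3x3 intrinsics, pixels), "distortion" ([k1, k2, p1, p2, k3] as OpenCV has them; the pictures are not rectified), "R" (3x3) and "t" (3): a world point X has camera coordinates R X + t. Camera axes: x right, y down, z forward; pixel columns grow to the right and rows downward; lengths in m; the calibration is good to about 2 mm. A picture is of the moment at which its call begins. get_calibration takes no time and is no camera call.
- close_job(): hands the job in, once; it reports no verdict.
Trained networks look in the newest picture that a camera, given by its name, has taken for a name from the list of things; names that differ only in an ending like _2 or _b are one class to them, and where a whole thing is asked for, a point or a joint stands for the part that bears it (a point fixed in the world has none). Each returns a list of dicts, best first, with "score" (0 to 1); they miss things now and then, are a little off and sometimes report something else, mostly with a low value. They report only what shows in the picture. A call takes as long as a camera call. They do not tell look-alikes from the thing itself.
- boxes_of(name, camera): "position" ([x, y, z] in m, in the coordinates of the camera as it stood for that picture, good to about 4 mm: the middle of the surface that is visible of it).
- cut_out(name, camera): "mask" (480x640 bool, what is visible of it).
The state is a dict: "time_s": time; "joints": joint angles; "qd": joint speeds; "joint_torque": joint torques, N m; "tcp_pos": TCP position; "eef_rot": TCP orientation; "contact_force": force on the tool from outside, world axes, zero at the start; "moment": the same for the moment, N m; "gripper_width": finger opening in m.
Only numpy, scipy, OpenCV 4.12 (cv2) and the standard library are available. Lean on these libraries where they do the work, as an engineer would, in place of code of your own. Each camera call takes 0.05 s, during which the arm holds its last target.

## Task

The tube warmer holds one red-capped sample tube among purple-capped ones. Lift the red-capped tube straight up out of its deep well and lower it, foot first, into the red pot; let go only when its foot is at or close to the bottom of the pot. Leave the red pot standing where it is.

Things in the scene. Friction and masses are not known exactly. Their poses are not given: they have to be found in the camera images.
- tube_red: Red-capped sample tube: rigid, 16 mm in diameter, 100 mm long with its cap (red, 20 mm in diameter, the top 22 mm), 18 to 35 g, loose. Origin: centre of its foot; z runs along it to the cap. It starts upright on the floor of one of the warmer's wells, top 45 mm above the block; the other three wells hold equal tubes with purple caps. No other red-capped tube stands in the warmer.
- warmer: Fixed aluminium block 64 (x) by 230 (y) by 65 mm high; four upright wells along its y at -82.5, -27.5, 27.5, 82.5 mm, 19 mm wide, floor 10 mm above the table. White skirt 76 mm wide, 30 mm high; white panel box 50 mm high at the +y end (to 173 mm). Origin: centre of the underside, on the table; z up. Beside the row, in x, all is free: fingers closing along its x fit best.
- pot_red: Red round open pot, loose, 0.25 to 0.4 kg: 70 mm high, 86 mm wide at the rim, 74 mm at the foot, wall 4 mm, inner floor 6 mm above its underside. Origin: centre of its underside, on the table; z up. A tube let go in it leans on the wall. An equal purple pot stands beside it. Nothing between warmer and pots is taller than the tubes in the warmer (tops 110 mm above the table).
Mind the look-alikes: they are no part of the job. Of the things that look like the pot_red, take the one that is farthest from the robot's base at the start.

How it is judged (in metres and radians):
On the way, in this order (a step that is already met when the one before it is completed fails the run):
1. the red-capped tube, held by the fingers, is lifted until its foot is above the top of the warmer's block (contact force between the fingers and tube_red above 0.3 N and z of tube_red in the frame of warmer above 0.068 m), for 0.1 s.
2. the tube, still held, is lowered foot first into the red pot: its foot less than 35 mm above the pot's underside (contact force between the fingers and tube_red above 0.3 N and z of tube_red in the frame of pot_red below 0.035 m and horizontal distance between tube_red and pot_red below 0.036 m), for 0.1 s.
At the end, for the whole second after the job is handed in: The red-capped tube is at rest in the red pot, foot down (its foot less than 35 mm above the pot's underside and within 36 mm of the pot's axis; it may lean on the wall), and the pot stands upright (within 10 degrees) and at rest (z of tube_red in the frame of pot_red below 0.035 m and horizontal distance between tube_red and pot_red below 0.036 m and angle between pot_red's own z axis and vertical below 0.17 rad and linear speed of tube_red below 0.05 m/s and linear speed of pot_red below 0.03 m/s); the robot touches nothing.
It fails at once if the red pot is pushed more than 40 mm from where it stood (distance of pot_red from where it was at the start of the episode above 0.04 m).
It also fails if it takes over 38 s, if anything falls off the work surface, if the arm or the gripper's body presses on something with over 40 N, if the wrist force passes 120 N, or if a joint passes its speed limit or range.

## Working session

There is one attempt and no reset: what is moved stays moved. The work goes in short steps, Python scripts to look and compute and a tool call to move; the robot and the scene stay as the last step left them, time stands still between calls to the robot, and variables do not carry over. Pictures are saved under pics/ and viewed, and the job is handed in when it is done.

Besides the shell and the picture viewer there is one more tool, called after "Call:" by a JSON object that holds its "method" and its "body", one argument or row to a line. apply_moves: Moves the arm, as the interface text tells. Its arguments: {"type":"object","properties":{"commands":{"type":"array"},"grip_force":{"type":"number"}},"required":["commands"]}

```bash
mkdir -p pics; cat > h.py <<'E'
import numpy as np, cv2
from plant import *
def world(c,p):
    k=get_calibration(c); return np.array(k["R"]).T@(np.array(p)-np.array(k["t"]))
def cloud(c,d,mask):
    k=get_calibration(c); v,u=np.nonzero(mask&(d>0)); z=d[v,u]
    n=cv2.undistortPoints(np.stack([u,v],1).astype(float)[:,None],np.array(k["mtx"]),np.array(k["distortion"]))[:,0]
    P=np.c_[n*z[:,None],z]; return (P-np.array(k["t"]))@np.array(k["R"])
E
python3 - <<'E'
from h import *
print(get_state())
for c in ["scene","top"]:
    p,d=capture(c); cv2.imwrite(f"pics/{c}1.png",p[:,:,::-1]); np.savez(f"{c}1.npz",p=p,d=d)
    for n in ["tube_red","warmer","pot_red"]:
        for b in boxes_of(n,c): print(c,n,round(b["score"],2),world(c,b["position"]).round(3))
E
```

```text
{'time_s': 0.0, 'joints': array([ 8.90424306e+01,  2.05895731e+01,  6.30266289e-01, -1.92853372e-02,
       -7.01342208e+01, -1.65073333e+01]), 'qd': array([-0.01633061,  0.03528119,  0.02693663, -0.00590889, -0.08356889,
        0.01230873]), 'joint_torque': array([ 1.92509484e-03, -5.82718456e+01,  2.93036610e+01,  6.99671879e+00,
        6.81074336e-03, -1.57251966e-04]), 'tcp_pos': array([0.20246084, 0.64338666, 0.22561968]), 'eef_rot': array([ 1.79905176e+02, -9.19519723e-03, -1.74714634e+01]), 'contact_force': array([-0.16236256, -0.09889831, -0.13923749]), 'moment': array([-0.01655241, -0.01487836,  0.0202722 ]), 'gripper_width': 0.0878189960199061}
scene tube_red 0.53 [0.571 0.294 0.107]
scene warmer 0.59 [0.594 0.269 0.054]
scene pot_red 0.89 [ 0.357 -0.338  0.048]
scene pot_red 0.68 [ 0.491 -0.303  0.045]
top tube_red 0.45 [0.566 0.29  0.102]
top warmer 0.65 [0.579 0.234 0.067]
top pot_red 0.77 [ 0.354 -0.362  0.029]
top pot_red 0.65 [ 0.489 -0.319  0.025]
```

View pictures.

View pics/scene1.png

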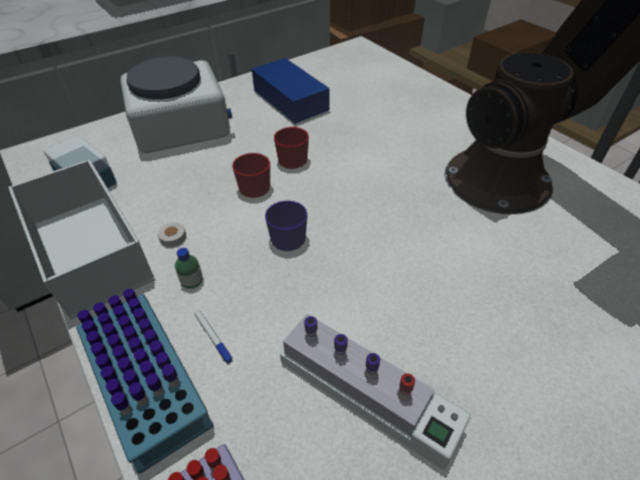

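View pics/top1.png

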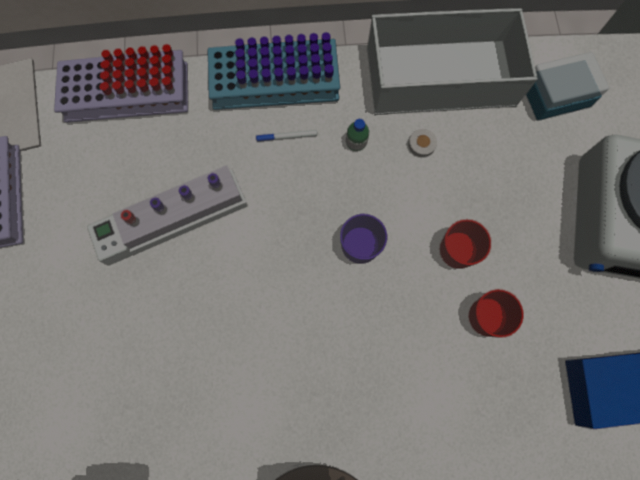

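```bash
python3 - <<'E'
from h import *
for c in ["scene","top"]:
    f=np.load(c+"1.npz");p,d=f["p"],f["d"]
    hsv=cv2.cvtColor(p,cv2.COLOR_RGB2HSV)
    sat=(hsv[...,1]>110)
    red=sat&((hsv[...,0]<10)|(hsv[...,0]>170)); pur=sat&(hsv[...,0]>115)&(hsv[...,0]<150)
    for nm,m in [("red",red),("pur",pur)]:
        n,l,s,ce=cv2.connectedComponentsWithStats(m.astype(np.uint8))
        for i in range(1,n):
            if s[i,4]<40: continue
            P=cloud(c,d,l==i)
            if len(P)<20: continue
            zt=np.percentile(P[:,2],98); T=P[P[:,2]>zt-0.006]
            (cx,cy),r=cv2.minEnclosingCircle(T[:,:2].astype(np.float32))
            if P[:,1].mean()<0.6 and P[:,0].mean()<0.75: print(c,nm,ce[i].round(),s[i,4],"zt",zt.round(3),"top mean",T.mean(0).round(4),"circ",round(cx,4),round(cy,4),round(r,4))
    allp=cloud(c,d,d>0)
    # block top
    B=allp[(abs(allp[:,2]-0.065)<0.006)&(np.hypot(allp[:,0]-.58,allp[:,1]-.24)<0.17)]
    print(c,"block",len(B),cv2.minAreaRect(B[:,:2].astype(np.float32)),np.median(B[:,2]))
E
```

```text
scene red [290. 144.] 871 zt 0.071 top mean [ 0.354  -0.3465  0.0691] circ 0.3515 -0.3493 0.0444
scene red [252. 168.] 746 zt 0.072 top mean [ 0.4878 -0.3078  0.0694] circ 0.4857 -0.3091 0.0434
scene red [407. 381.] 113 zt 0.113 top mean [0.5704 0.2924 0.111 ] circ 0.5695 0.2919 0.0094
scene pur [287. 221.] 162 zt 0.073 top mean [ 0.5166 -0.1116  0.0703] circ 0.509 -0.1211 0.0428
scene pur [310. 322.] 63 zt 0.113 top mean [0.6259 0.1378 0.1106] circ 0.6251 0.1373 0.0093
scene pur [340. 340.] 72 zt 0.113 top mean [0.6072 0.1896 0.1109] circ 0.6062 0.1885 0.009
scene pur [372. 359.] 81 zt 0.113 top mean [0.5889 0.2406 0.1108] circ 0.5881 0.2402 0.0094
scene block 5108 ((0.5966261625289917, 0.21371549367904663), (0.0668511688709259, 0.22984910011291504), 19.72802734375) 0.06597301630045266
top red [126. 215.] 64 zt 0.113 top mean [0.5668 0.2904 0.1104] circ 0.5676 0.2911 0.009
top red [467. 242.] 1668 zt 0.072 top mean [ 0.4797 -0.3098  0.0699] circ 0.4825 -0.3105 0.0428
top red [498. 314.] 1868 zt 0.072 top mean [ 0.3491 -0.3485  0.0704] circ 0.3504 -0.3494 0.0428
top pur [360. 243.] 848 zt 0.073 top mean [ 0.4835 -0.1158  0.0709] circ 0.5049 -0.1229 0.0405
top block 3513 ((0.5953158140182495, 0.21364527940750122), (0.06655014306306839, 0.23161961138248444), 20.21770477294922) 0.06568735124490403
```

Call:
{"method": "apply_moves", "body": {
  "commands": [
    {"grip":0,"slide":[0.05,0.025,0],"roll":10.5},
    {"grip":0,"slide":[0.1,0.05,0],"roll":21},
    {"grip":0,"slide":[0.15,0.075,0],"roll":31.5},
    {"grip":0,"slide":[0.2,0.1,0],"roll":42},
    {"grip":0,"slide":[0.25,0.125,0],"roll":52.4}
  ],
  "grip_force": 15
}}

```text
time_s: 1.02
tcp_pos: [0.4046, 0.4483, 0.2269]
eef_rot: [-180.0, 0.0, -70.2]
contact_force: [1.1, 0.3, -0.2]
gripper_width: 0.0879
```

Call:
{"method": "apply_moves", "body": {
  "commands": [
    {"grip":0,"slide":[0.051,-0.025,0],"roll":0},
    {"grip":0,"slide":[0.102,-0.05,0],"roll":0},
    {"grip":0,"slide":[0.153,-0.075,0],"roll":0},
    {"grip":0,"slide":[0.205,-0.101,0],"roll":0},
    {"grip":0,"slide":[0.205,-0.101,0],"roll":0}
  ]
}}

```text
time_s: 1.65
tcp_pos: [0.5712, 0.2888, 0.2261]
eef_rot: [180.0, -0.0, -70.1]
contact_force: [-0.3, 0.5, -0.7]
gripper_width: 0.0877
```

```bash
python3 - <<'E'
from h import *
s=get_state();print(s["tcp_pos"],s["eef_rot"],s["joints"])
p,d=capture("scene"); cv2.imwrite("pics/scene2.png",p[:,:,::-1])
E
```

```text
[0.57118433 0.28880536 0.22611662] [ 1.79971757e+02 -3.60505172e-02 -7.01297944e+01] [ 4.42729393e+01  1.73238285e+01 -4.05839764e+00  2.27192292e-02
 -6.86583896e+01 -2.44110183e+01]
```

View pics/scene2.png

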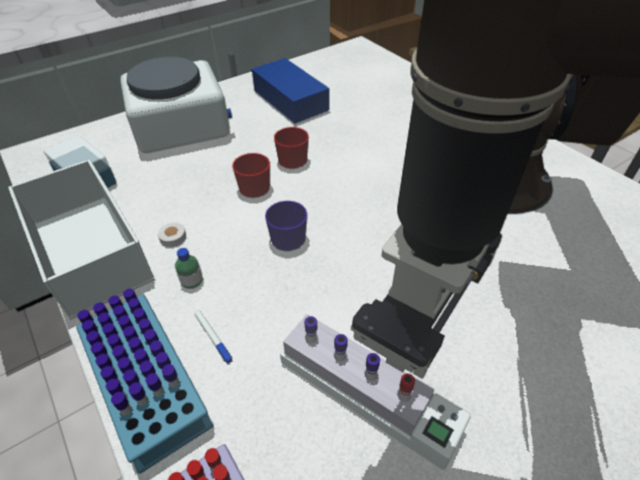

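```bash
python3 - <<'E'
from h import *
k=get_calibration("scene");R=np.array(k["R"]);t=np.array(k["t"])
ex=np.array([.342,-.94,0]);ey=np.array([-.94,-.342,0]);T=np.array([.5712,.2888,.2261])
pts=[T,T+ey*.044,T-ey*.044,T+ey*.096+[0,0,.066],T-ey*.096+[0,0,.066]]
px=cv2.projectPoints(np.array(pts),cv2.Rodrigues(R)[0],t,np.array(k["mtx"]),np.array(k["distortion"]))[0][:,0]
print(px.round())
p=cv2.imread("pics/scene2.png")
for i,q in enumerate(px): cv2.circle(p,tuple(int(a) for a in q),2,[(0,255,0),(0,255,255),(255,255,0),(255,0,255),(255,128,255)][i],-1)
cv2.imwrite("pics/crop2.png",cv2.resize(p[220:420,300:520],None,fx=3,fy=3)[:600])
E
```

```text
[[417. 333.]
 [433. 308.]
 [399. 360.]
 [461. 246.]
 [382. 365.]]
```

View pics/crop2.png

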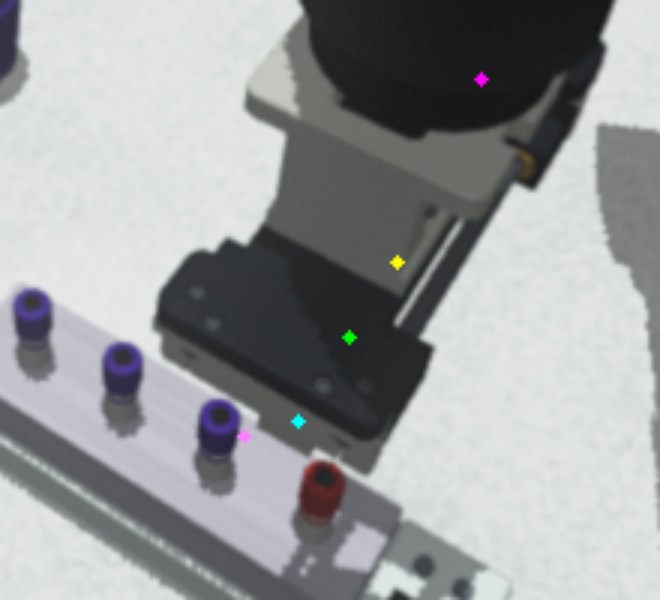

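Call:
{"method": "apply_moves", "body": {
  "commands": [
    {"grip":0,"slide":[0,0,0.04],"roll":0},
    {"grip":0,"slide":[0,0,0.08],"roll":0},
    {"grip":0,"slide":[0,0,0.12],"roll":0},
    {"grip":0,"slide":[0,0,0.148],"roll":0},
    {"grip":0,"slide":[0,0,0.148],"roll":0}
  ]
}}

```text
time_s: 2.33
tcp_pos: [0.567, 0.2918, 0.0765]
eef_rot: [179.8, -0.1, -69.8]
contact_force: [-0.5, -0.8, 0.6]
gripper_width: 0.0875
```

```bash
python3 - <<'E'
from h import *
for c in ["scene","top"]:
    p,d=capture(c); cv2.imwrite(f"pics/{c}3.png",p[:,:,::-1])
    hsv=cv2.cvtColor(p,cv2.COLOR_RGB2HSV)
p=cv2.imread("pics/scene3.png");q=cv2.imread("pics/top3.png")
a=cv2.resize(p[270:430,290:490],(500,400));b=cv2.resize(q[150:270,70:220],(500,400))
cv2.imwrite("pics/both3.png",cv2.resize(np.hstack([a,b]),(800,320)))
s=get_state();print(s["tcp_pos"],s["eef_rot"],s["contact_force"])
E
```

```text
[0.56900471 0.29289064 0.07958019] [-1.79949943e+02 -7.96865359e-04 -6.97861395e+01] [-0.07914695  0.30733498  0.64755085]
```

View pics/both3.png

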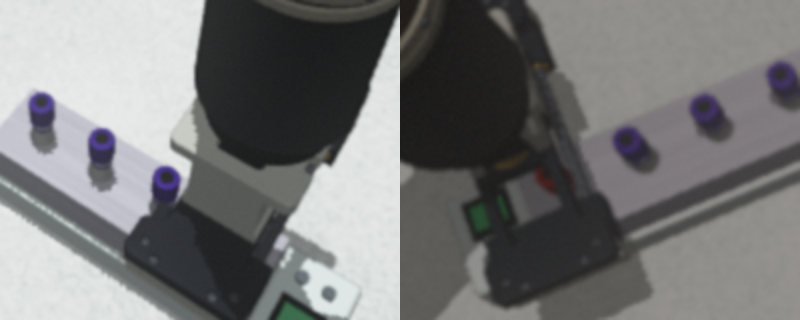

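Call:
{"method": "apply_moves", "body": {
  "commands": [
    {"grip":1,"slide":[0,0,0],"roll":0},
    {"grip":1,"slide":[0,0,0],"roll":0},
    {"grip":1,"slide":[0,0,0],"roll":0},
    {"grip":1,"slide":[0,0,0],"roll":0},
    {"grip":1,"slide":[0,0,0],"roll":0}
  ],
  "grip_force": 15
}}

```text
time_s: 3.05
tcp_pos: [0.569, 0.2918, 0.0786]
eef_rot: [-180.0, -0.0, -69.9]
contact_force: [-0.2, 1.0, 0.2]
gripper_width: 0.0433
```

Call:
{"method": "apply_moves", "body": {
  "commands": [
    {"grip":1,"slide":[0,0,0],"roll":0},
    {"grip":1,"slide":[0,0,0],"roll":0},
    {"grip":1,"slide":[0,0,0],"roll":0},
    {"grip":1,"slide":[0,0,0],"roll":0},
    {"grip":1,"slide":[0,0,0],"roll":0}
  ]
}}

```text
time_s: 3.68
tcp_pos: [0.5689, 0.2919, 0.0785]
eef_rot: [180.0, -0.0, -69.9]
contact_force: [0.4, -0.6, 0.5]
gripper_width: 0.0193
```

Call:
{"method": "apply_moves", "body": {
  "commands": [
    {"grip":1,"slide":[0,0,0],"roll":0},
    {"grip":1,"slide":[0,0,-0.015],"roll":0},
    {"grip":1,"slide":[0,0,-0.035],"roll":0},
    {"grip":1,"slide":[0,0,-0.06],"roll":0},
    {"grip":1,"slide":[0,0,-0.085],"roll":0}
  ]
}}

```text
time_s: 4.3
tcp_pos: [0.569, 0.2919, 0.1656]
eef_rot: [-180.0, 0.0, -69.9]
contact_force: [0.4, 0.6, 0.3]
gripper_width: 0.0196
```

Call:
{"method": "apply_moves", "body": {
  "commands": [
    {"grip":1,"slide":[0,0,-0.025],"roll":0},
    {"grip":1,"slide":[0,0,-0.04],"roll":0},
    {"grip":1,"slide":[0,0,-0.04],"roll":0}
  ]
}}

```text
time_s: 4.68
tcp_pos: [0.5694, 0.2923, 0.2051]
eef_rot: [-179.9, 0.1, -69.9]
contact_force: [-0.2, -0.3, -0.3]
gripper_width: 0.0196
```

```bash
python3 - <<'E'
from h import *
s=get_state();print(s["tcp_pos"],s["eef_rot"],s["gripper_width"],s["contact_force"])
for c in ["scene","top"]:
    p,d=capture(c); cv2.imwrite(f"pics/{c}4.png",p[:,:,::-1])
    for b in boxes_of("tube_red",c): print(c,round(b["score"],2),world(c,b["position"]).round(3))
p=cv2.imread("pics/scene4.png");q=cv2.imread("pics/top4.png")
a=cv2.resize(p[250:450,290:490],(400,400));b=cv2.resize(q[130:270,80:220],(400,400))
cv2.imwrite("pics/both4.png",np.hstack([a,b]))
E
```

```text
[0.5693805  0.29227763 0.2051372 ] [-1.79860709e+02  5.69021811e-02 -6.98609722e+01] 0.01958289123644084 [-0.15892894 -0.2731749  -0.33426212]
```

View pics/both4.png

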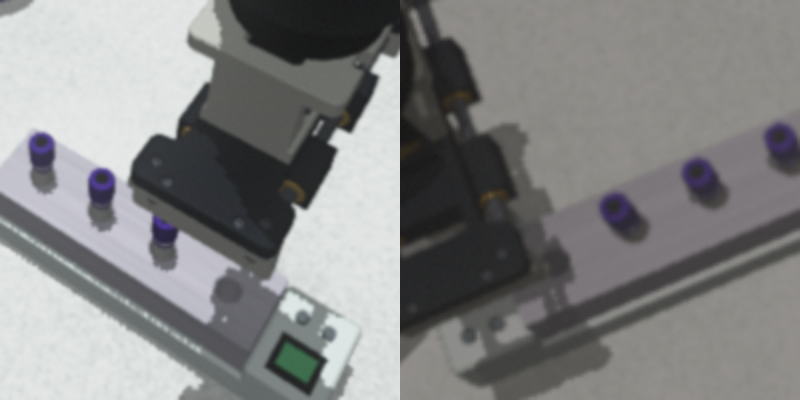

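Call:
{"method": "apply_moves", "body": {
  "commands": [
    {"grip":1,"slide":[0.025,0.013,0],"roll":0},
    {"grip":1,"slide":[0.07,0.036,0],"roll":0},
    {"grip":1,"slide":[0.12,0.062,0],"roll":0},
    {"grip":1,"slide":[0.17,0.088,0],"roll":0},
    {"grip":1,"slide":[0.22,0.115,0],"roll":0}
  ]
}}

```text
time_s: 5.5
tcp_pos: [0.5355, 0.0433, 0.2031]
eef_rot: [180.0, -0.0, -69.9]
contact_force: [0.7, 0.2, -0.0]
gripper_width: 0.0193
```

Call:
{"method": "apply_moves", "body": {
  "commands": [
    {"grip":1,"slide":[0.05,0.026,0],"roll":0},
    {"grip":1,"slide":[0.1,0.052,0],"roll":0},
    {"grip":1,"slide":[0.15,0.078,0],"roll":0},
    {"grip":1,"slide":[0.2,0.104,0],"roll":0},
    {"grip":1,"slide":[0.25,0.13,0],"roll":0}
  ]
}}

```text
time_s: 6.12
tcp_pos: [0.4992, -0.2359, 0.2032]
eef_rot: [180.0, 0.0, -69.9]
contact_force: [1.5, -0.5, -0.4]
gripper_width: 0.0196
```

Call:
{"method": "apply_moves", "body": {
  "commands": [
    {"grip":1,"slide":[0.04,0.02,0],"roll":0},
    {"grip":1,"slide":[0.065,0.034,0],"roll":0},
    {"grip":1,"slide":[0.078,0.0406,0],"roll":0},
    {"grip":1,"slide":[0.078,0.0406,0],"roll":0}
  ]
}}

```text
time_s: 6.62
tcp_pos: [0.4886, -0.3216, 0.203]
eef_rot: [180.0, 0.0, -70.0]
contact_force: [-0.5, 0.2, -1.0]
gripper_width: 0.0196
```

```bash
python3 - <<'E'
from h import *
s=get_state();print(s["time_s"],s["tcp_pos"],s["eef_rot"],s["gripper_width"],s["joints"].round(1))
for c in ["scene","top"]:
    p,d=capture(c); cv2.imwrite(f"pics/{c}5.png",p[:,:,::-1])
    for b in boxes_of("tube_red",c): print(c,round(b["score"],2),world(c,b["position"]).round(3))
    for b in boxes_of("pot_red",c): print(c,round(b["score"],2),world(c,b["position"]).round(3))
p=cv2.imread("pics/scene5.png");q=cv2.imread("pics/top5.png")
a=cv2.resize(p[60:260,150:350],(400,400));b=cv2.resize(q[160:360,360:560],(400,400))
cv2.imwrite("pics/both5.png",np.hstack([a,b]))
E
```

```text
6.625 [ 0.48859322 -0.32157807  0.20299661] [ 1.79954440e+02  3.99784215e-02 -6.99585771e+01] 0.019558525199526604 [-14.2  13.1 -12.9  -0.  -64.   34.3]
scene 0.65 [ 0.49  -0.312  0.185]
scene 0.9 [ 0.362 -0.338  0.052]
scene 0.87 [ 0.488 -0.306  0.044]
```

View pics/both5.png

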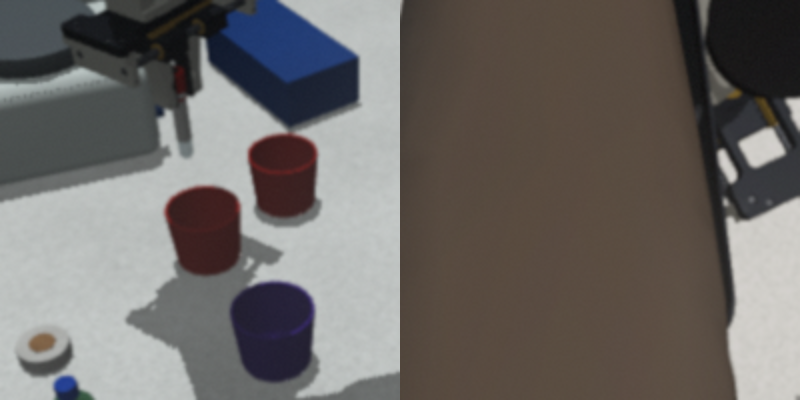

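```bash
python3 - <<'E'
from h import *
k=get_calibration("scene")
X=np.array([[.4885,-.3212,.134],[.4885,-.3212,.234],[.484,-.310,.07]])
print(cv2.projectPoints(X,cv2.Rodrigues(np.array(k["R"]))[0],np.array(k["t"]),np.array(k["mtx"]),np.array(k["distortion"]))[0][:,0].round(1))
p=cv2.imread("pics/scene5.png")
cv2.imwrite("pics/c5.png",cv2.resize(p[70:150,200:300],None,fx=6,fy=6))
E
```

```text
[[243.2 138.5]
 [236.8  96.1]
 [251.  164.3]]
```

View pics/c5.png

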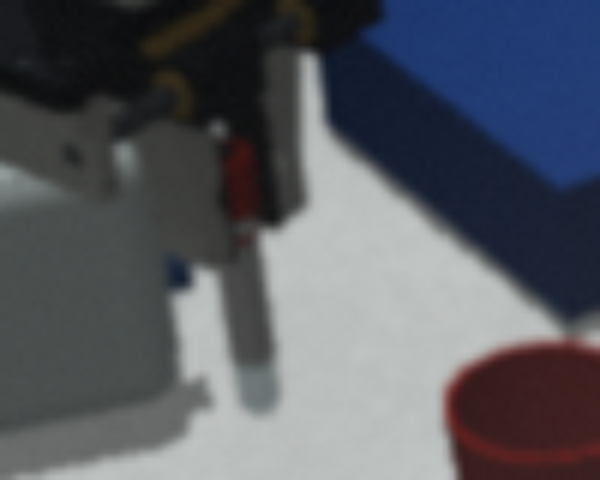

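Call:
{"method": "apply_moves", "body": {
  "commands": [
    {"grip":1,"slide":[0,0,0.03],"roll":0},
    {"grip":1,"slide":[0,0,0.06],"roll":0},
    {"grip":1,"slide":[0,0,0.08],"roll":0},
    {"grip":1,"slide":[0,0,0.095],"roll":0},
    {"grip":1,"slide":[0,0,0.1],"roll":0}
  ]
}}

```text
time_s: 7.55
tcp_pos: [0.4893, -0.3205, 0.1029]
eef_rot: [180.0, 0.0, -69.8]
contact_force: [-0.5, 0.4, 0.5]
gripper_width: 0.0195
```

Call:
{"method": "apply_moves", "body": {
  "commands": [
    {"grip":1,"slide":[0,0,0.01],"roll":0},
    {"grip":1,"slide":[0,0,0.02],"roll":0},
    {"grip":1,"slide":[0,0,0.026],"roll":0},
    {"grip":1,"slide":[0,0,0.026],"roll":0},
    {"grip":1,"slide":[0,0,0.026],"roll":0}
  ]
}}

```text
time_s: 8.18
tcp_pos: [0.4897, -0.3211, 0.0778]
eef_rot: [-180.0, -0.0, -69.9]
contact_force: [0.1, -0.2, -0.4]
gripper_width: 0.0197
```

```bash
python3 - <<'E'
from h import *
s=get_state();print(s["time_s"],s["tcp_pos"],s["gripper_width"],s["contact_force"])
p,d=capture("scene"); cv2.imwrite("pics/scene6.png",p[:,:,::-1])
for b in boxes_of("pot_red","scene"): print(round(b["score"],2),world("scene",b["position"]).round(3))
p=cv2.imread("pics/scene6.png")
cv2.imwrite("pics/c6.png",cv2.resize(p[100:220,190:330],None,fx=5,fy=5))
E
```

```text
8.175 [ 0.48967569 -0.32106028  0.07783472] 0.019723381048947764 [ 0.11032178 -0.16769012 -0.40334983]
0.92 [ 0.359 -0.34   0.047]
0.79 [ 0.499 -0.289  0.041]
```

View pics/c6.png

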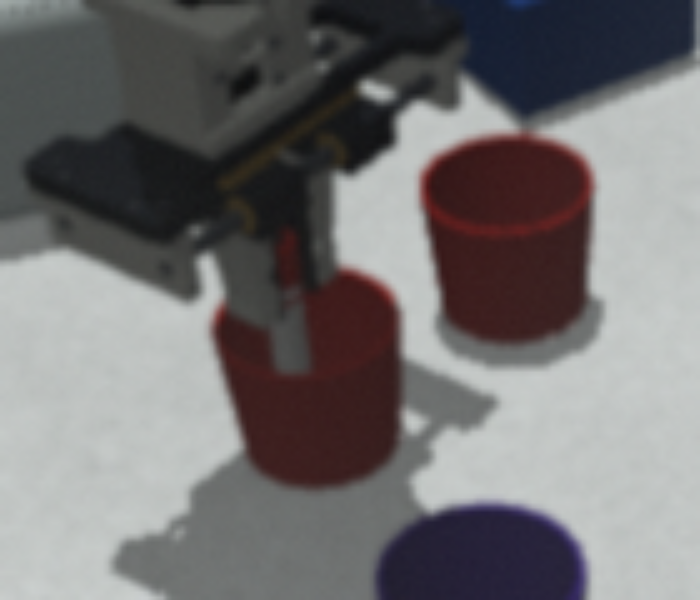

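Call:
{"method": "apply_moves", "body": {
  "commands": [
    {"grip":0,"slide":[0,0,0],"roll":0},
    {"grip":0,"slide":[0,0,0],"roll":0},
    {"grip":0,"slide":[0,0,0],"roll":0},
    {"grip":0,"slide":[0,0,0],"roll":0},
    {"grip":0,"slide":[0,0,0],"roll":0}
  ]
}}

```text
time_s: 8.9
tcp_pos: [0.4894, -0.3209, 0.0775]
eef_rot: [180.0, 0.0, -69.9]
contact_force: [-0.8, -0.7, -0.5]
gripper_width: 0.064
```

Call:
{"method": "apply_moves", "body": {
  "commands": [
    {"grip":0,"slide":[0,0,0],"roll":0},
    {"grip":0,"slide":[0,0,0],"roll":0},
    {"grip":0,"slide":[0,0,0],"roll":0},
    {"grip":0,"slide":[0,0,0],"roll":0},
    {"grip":0,"slide":[0,0,0],"roll":0}
  ]
}}

```text
time_s: 9.52
tcp_pos: [0.4894, -0.3209, 0.0776]
eef_rot: [-180.0, 0.0, -69.9]
contact_force: [-0.4, 0.5, 0.1]
gripper_width: 0.0874
```

```bash
python3 - <<'E'
from h import *
p,d=capture("scene"); cv2.imwrite("pics/scene7.png",p[:,:,::-1])
p=cv2.imread("pics/scene7.png")
cv2.imwrite("pics/c7.png",cv2.resize(p[100:220,190:330],None,fx=5,fy=5))
E
```

```text
(no output)
```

View pics/c7.png

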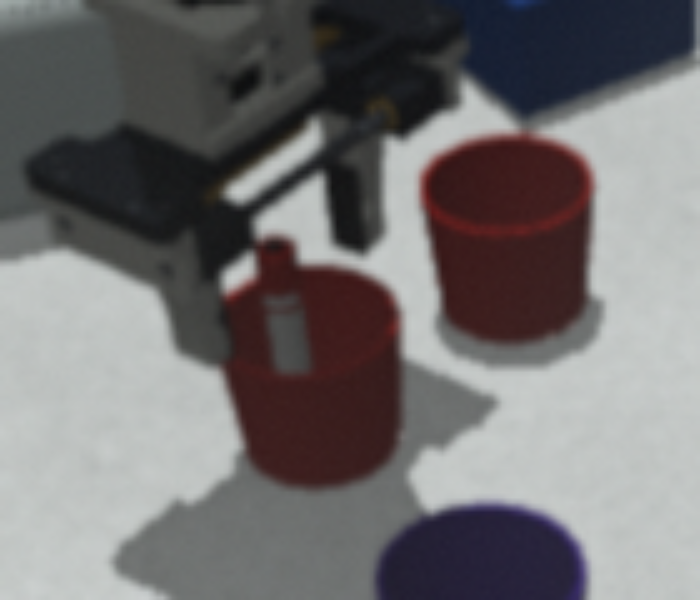

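Call:
{"method": "apply_moves", "body": {
  "commands": [
    {"grip":0,"slide":[0,0,-0.015],"roll":0},
    {"grip":0,"slide":[0,0,-0.04],"roll":0},
    {"grip":0,"slide":[0,0,-0.07],"roll":0},
    {"grip":0,"slide":[0,0,-0.1],"roll":0},
    {"grip":0,"slide":[0,0,-0.13],"roll":0}
  ]
}}

```text
time_s: 10.2
tcp_pos: [0.4895, -0.321, 0.2099]
eef_rot: [-179.9, -0.0, -69.9]
contact_force: [0.2, -0.2, -0.8]
gripper_width: 0.0877
```

Call:
{"method": "apply_moves", "body": {
  "commands": [
    {"grip":0,"slide":[0,0,-0.02],"roll":0},
    {"grip":0,"slide":[0,0,-0.02],"roll":0},
    {"grip":0,"slide":[0,0,-0.02],"roll":0},
    {"grip":0,"slide":[0,0,-0.02],"roll":0},
    {"grip":0,"slide":[0,0,-0.02],"roll":0}
  ]
}}

```text
time_s: 10.82
tcp_pos: [0.4891, -0.3208, 0.2269]
eef_rot: [179.9, 0.0, -69.9]
contact_force: [0.9, 0.3, 0.4]
gripper_width: 0.0875
```

```bash
python3 - <<'E'
from h import *
s=get_state();print(s["time_s"],s["tcp_pos"],s["gripper_width"],s["contact_force"])
for i in range(2):
    p,d=capture("scene"); cv2.imwrite("pics/scene8.png",p[:,:,::-1])
    for n in ["tube_red","pot_red"]:
        for b in boxes_of(n,"scene"): print(n,round(b["score"],2),world("scene",b["position"]).round(3))
p=cv2.imread("pics/scene8.png")
cv2.imwrite("pics/c8.png",cv2.resize(p[100:220,190:330],None,fx=5,fy=5))
E
```

```text
10.825 [ 0.48914792 -0.32082665  0.22687521] 0.0874547933686392 [0.86066124 0.28108976 0.41700772]
tube_red 0.51 [ 0.492 -0.313  0.082]
pot_red 0.98 [ 0.361 -0.338  0.049]
pot_red 0.72 [ 0.496 -0.293  0.042]
tube_red 0.46 [ 0.492 -0.313  0.084]
pot_red 0.85 [ 0.497 -0.295  0.042]
```

View pics/c8.png

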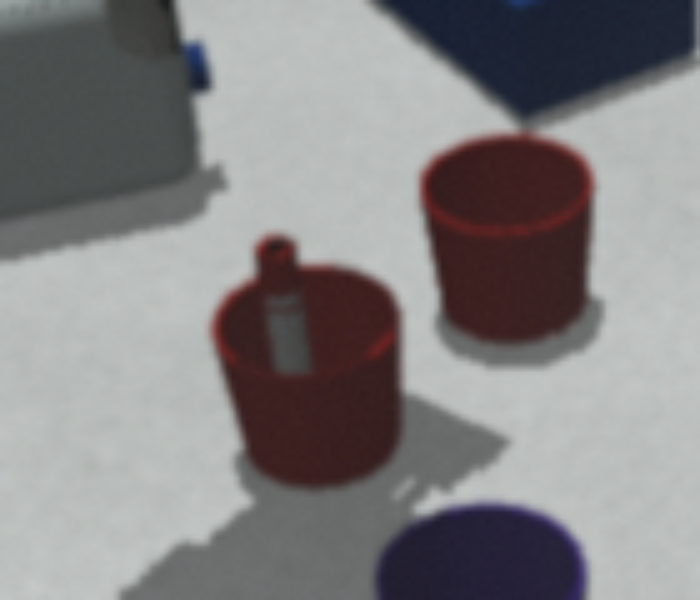

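```bash
python3 -c "
from plant import *
print(close_job())"
```

```text
the job is handed in; nothing more can be done
None
```

I lifted the red-capped tube straight out of its end well in the warmer and lowered it foot first into the farther red pot. That pot stands at about (0.484, -0.310). I let go with the foot an estimated 2 mm above the pot's floor, raised the gripper clear and handed the job in at about 11 s of the 38 s allowed.

**Last checks:** the final pictures show the tube upright in the pot and unchanged since I let go. The pot is upright at its old place in the picture, and the gripper is about 15 cm above where it let go, touching nothing.

**Disagreements:**
- **Pot position:** the network's reading for the pot moved by up to about 15 mm in the last pictures. I put this down to the gripper and tube partly hiding the pot, because its outline in the picture did not move.
- **Views used:** the late checks rest on the scene camera alone. The arm blocked the top view when I last looked, just above the pot, and I did not use that camera again.

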